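Close up the bench dust collector

TASK

Close up the green dust collector: set the aluminium cover plate gently over the opening in its top (either way round) and press it down until it has snapped in and sits flat and level all round, then push the grey front door shut until it seats on its catch. Leave everything else on the bench where it stands, and do not drop the cover on to the collector.

Things in the scene. Friction and masses are not known exactly. Their poses are not given: they have to be found in the camera images.
- collector: Green box-shaped dust collector fixed to the bench, 180 (x) x 220 (y) x 120 mm high; origin at the centre of its underside, z up, its door on the -x face. The opening in its flat top is 80 (x) x 114 mm (y), central.
- mouth (a point): Centre of the opening at the level of the collector's top (120 mm above the bench); axes as the collector's. A sprung brass catch bar, 40 mm long, sticks 5 mm out of each end wall (+y and -y) of the opening, its nose 8 mm below the top: the cover first rests on the two bars, about 10 mm proud, and each end must then be pressed past its bar (8 to 15 N at each end).
- cover: Loose cover plate, 0.2 kg: aluminium flange 150 (x) x 100 (y) x 5 mm on top of a steel plug 110 (x) x 74 (y) x 14.7 mm deep that goes into the opening; origin at the centre of the plug's underside, z up. It has one red upright grip bar near its +x end. Its x axis must come along the collector's y axis, either way.
- cover_seat (a point): Centre of the flange's underside, 14.7 mm above the cover's origin: comes to the collector's top level when the cover is home.
- cover_grip (a point): On the red grip bar, 45 mm from the cover's centre along its x, 11 mm above the flange's upper face (mid-height of the bar). The bar is 12 mm thick (cover x), 44 mm long (cover y), 22 mm high.
- cover_far (a point): Upper face of the flange at the end without a grip, 50 mm from the centre (cover -x): over the other catch bar when fitted.
- door (a joint): Angle of the door, rad: 0 = shut, grows as it swings out to the collector's -x; starts at 0.5 to 1.0. It stays where it is left; a sprung roller catch resists the last 0.1 rad or so (about 5 N at the free edge), then holds it at 0.
- door_hinge (a point): Point on the door's vertical hinge axis, at its -y edge, at mid-height (59 mm above the bench), in the plane of the door's outer face.
- door_push (a point): Point on the door's outer face, 120 mm from the hinge axis, 69 mm above the bench. Its axes turn with the door: y runs from the hinge to the free edge, -x points outwards. The grey door is 190 mm wide, 100 mm high (9 to 109 mm above the bench), 12 mm thick, with a black knob 160 mm from the hinge that stands 35 mm out.
- bit_block: Wooden block 120 x 80 x 30 mm with small steel bits standing in it (57 mm high in all), loose; origin at the centre of its underside, as for all that follow.
- tin: Steel tin, 50 mm across, 55 mm high, in front of the collector near the hinge side of the door.
- spray: Blue bottle with a red cap, 60 mm across, 180 mm high.
- jar: Clear jar with a yellow cap, 64 mm across, 75 mm high.
- wrench: Steel wrench, 170 mm long, lying.
- mug: Blue ceramic mug, 80 mm across, 90 mm high.
Things that resemble listed ones, but are neither listed nor needed, are in the scene too. Several things look just like the cover: the one meant starts farthest to the robot's right.

How it is judged:
By the outcome, as a careful person would: the job done as asked, in the order asked, and still so for the second after the job is handed in, with the robot touching nothing.
It also fails if it takes over 69 s, if anything falls off the work surface, if the arm or the gripper's body presses on something with over 40 N, if the wrist force passes 120 N, or if a joint passes its speed limit or range.

ROBOT

A 7-joint arm with a two-finger parallel gripper is mounted at the origin on the work surface. World frame = base frame: x ahead of the robot, y to its left, z up, the work surface at z = 0. Lengths are in m, angles in rad, forces in N, time in s.
With the tool pointing down it reaches from about 0.425 to 0.95 m from the base axis. Payload 4.7 kg.
Tool frame: the origin (TCP) lies on the centre line of the jaws, within the pads' length; the fingertips stand robot.nose_length ahead of it and the grasp point (between the pads) lies 8 mm behind it (robot.nose_length is the distance from the TCP to the fingertips, in m); z points along the fingers, y is the line along which they close (so a half turn about z gives the same grasp; the last joint's range is limited). The gripper opens to 85 mm and grips with 20 to 120 N. Pads are 22 mm wide; open, the fingers measure 114 mm over their backs; the gripper's body (76 mm by 85 mm) begins 54 mm behind the grasp point. The pads swing forward as they close: fully open they stand 13 mm farther back than shut.
Start: joints at [-0.029, 0.469, -0.049, 1.532, 0.024, 1.141, -0.082], TCP at [0.675, 0, 0.242] pointing down, gripper open.
Joint ranges: [-2.59, 2.59], [-0.33, 1.99], [-1.39, 1.29], [0.1, 2.45], [-1.04, 4.18], [0.21, 1.99], [-2.66, 2.66]. Speed limits (rad/s): [2.57, 2.57, 3.14, 3.14, 3.14, 3.14, 3.14].

INTERFACE

Orientations are given as [roll, pitch, yaw] about the fixed x, y, z axes, in that order (R = Rz(yaw) Ry(pitch) Rx(roll)).
In Python, from plant import robot gives the robot as it stands. Calls block until the motion is done:
- robot.goto(position, orientation): joint-space move of the TCP to a pose.
- robot.move_straight(position, vel=0.15, attitude=None, contact_N=None): straight line of the TCP; attitude=None keeps the orientation; vel is the mean speed in m/s. With contact_N (N) it stops when the force on the tool has changed by that much, and returns True; else False.
- robot.move_joints(angles): joint-space move.
- robot.grip(opening, strength=None): opening from 0.0 (shut) to 1.0 (fully open); strength is the grip in N (None keeps the last); returns when the fingers have stopped.
- robot.sleep(seconds).
- robot.inverse_kinematics(position, orientation): joint angles nearest the present ones, or None.
- robot.sense(): the state.
- robot.grab_frame(name): name is "scene" or "side" or "wrist"; returns a dict with "image" (400x640x3 uint8, red, green, blue), "range_z" (400x640 float32, m along the optical axis (not along the pixel's ray), 0 where there is no reading), "fx", "fy", "cx", "cy" (pixels), "R" (3x3) and "t" (3): a world point X has camera coordinates R X + t. Camera axes: x right, y down, z forward; pixel columns grow to the right and rows downward; lengths in m; the calibration is good to about 2 mm. A picture is of the moment at which its call begins.
A pose or a line that the arm cannot do raises robot.IKError and nothing moves.
- robot.close_job(): hands the job in, once; it reports no verdict.
The state is a dict: "t": time; "joint_pos": joint angles; "joint_velocities": joint speeds; "effort": joint torques, N m; "tcp_pos": TCP position; "tcp_rot": TCP orientation; "wrist_force": force on the tool from outside, world axes, zero at the start; "torque": the same for the moment, N m; "opening": opening from 0.0 (shut) to 1.0 (fully open).
Only numpy, scipy, OpenCV 4.12 (cv2) and the standard library are available. Lean on these libraries where they do the work, as an engineer would, in place of code of your own. Each camera call takes 0.05 s, during which the arm holds its last target. There are 200 camera calls.

## Working session

There is one attempt and no reset: what is moved stays moved. The work goes in short steps, each a Python script; the robot and the scene stay as the last script left them, time stands still between calls to the robot, and variables do not carry over. Pictures are saved under pics/ and viewed, on a budget of 10 in all, crops included, one or two more only if the job needs it, and the job is handed in when it is done.

```bash
ls; mkdir -p pics; cat > h.py <<'E'
import numpy as np, cv2
from plant import robot
def snap(n):
    f=robot.grab_frame(n); np.savez(f'pics/{n}.npz',**f); return f
def cloud(f):
    z=f['range_z'].astype(float); v,u=np.indices(z.shape)
    C=np.stack([(u-f['cx'])/f['fx']*z,(v-f['cy'])/f['fy']*z,z],-1)
    W=(C-np.array(f['t']))@np.array(f['R'])   # R^T (C-t)
    W[z==0]=np.nan
    return W
def save(name,f): cv2.imwrite(name,f['image'][:,:,::-1])
E
python3 - <<'E'
from h import *
a=snap('scene');b=snap('side')
save('pics/s1.png',a);save('pics/s2.png',b)
for f in(a,b): print(np.array(f['R']).round(3),f['t'],-np.array(f['R']).T@np.array(f['t']))
s=robot.sense();print(s,robot.nose_length)
E
```

```text
pics
[[ 0.594  0.804 -0.008]
 [ 0.569 -0.428 -0.702]
 [-0.568  0.412 -0.712]] [-0.38065827 -0.23557564  1.7419329 ] [ 1.34998291 -0.51318611  1.07187359]
[[-0.746 -0.666  0.009]
 [-0.483  0.531 -0.696]
 [ 0.458 -0.524 -0.718]] [0.43877678 0.29783212 1.22797798] [-0.09164017  0.77712118  1.08482428]
{'t': 0.1, 'joint_pos': array([-0.02891703,  0.46941263, -0.04857849,  1.53355803,  0.02409531,
        1.14099632, -0.08227562]), 'joint_velocities': array([-0.00083078, -0.00178885,  0.00204017, -0.00440478,  0.00016555,
        0.00136577, -0.00048438]), 'effort': array([ 5.33060393e-04, -5.11518788e+01, -4.69155551e-02, -2.38390929e+01,
        1.07741368e-02,  4.46335340e-03,  2.13932526e-05]), 'tcp_pos': array([6.74503722e-01, 1.78686314e-05, 2.41338296e-01]), 'tcp_rot': array([-3.13980477e+00,  6.44075864e-05,  1.57084980e+00]), 'wrist_force': array([-0.10603789, -0.46091289,  0.87535588]), 'torque': array([-0.02244161,  0.0007142 ,  0.00179152]), 'opening': 1.0028695362339615} 0.011
```

View pics/s1.png

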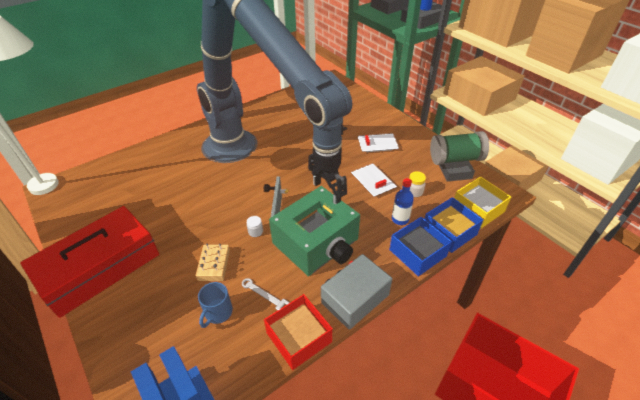

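View pics/s2.png

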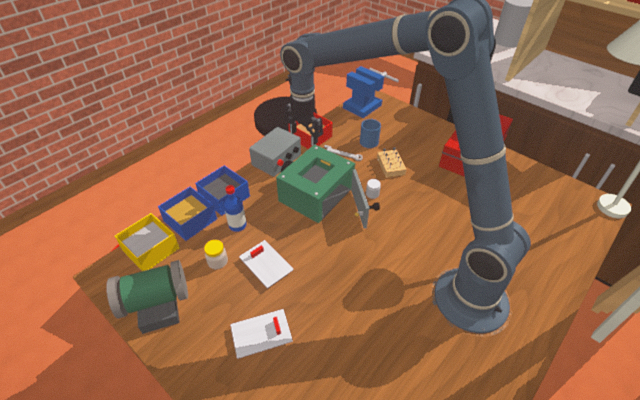

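The scene view shows the green collector at about (315,230) with its door open at (277,195). There are two white plates with red grips, at (375,180) and (378,143). The side view shows the same two plates at (267,263) and (262,333). Next I measure them.

```bash
cat > m.py <<'E'
from h import *
def rect(P):
    (c,s,a)=cv2.minAreaRect(P[:,:2].astype(np.float32)*1000); return np.round(c,1),np.round(s,1),round(a,1)
for n in('scene','side'):
    f=dict(np.load(f'pics/{n}.npz')); W=cloud(f); hsv=cv2.cvtColor(f['image'],cv2.COLOR_RGB2HSV); H,S,V=[hsv[...,i].astype(int) for i in range(3)]
    ws=(W[...,0]>.2)&(W[...,0]<1.1)&(abs(W[...,1])<.6)
    def comps(m,lab,mn=40):
        k,L,st,ce=cv2.connectedComponentsWithStats(m.astype(np.uint8))
        for i in range(1,k):
            if st[i,4]<mn: continue
            P=W[L==i]; print(n,lab,st[i,4],'px',ce[i].round(0),'med',np.median(P,0).round(4),'z',np.percentile(P[:,2],[5,95]).round(3),*rect(P))
    comps(ws&(S<60)&(V>140)&(W[...,2]>.003)&(W[...,2]<.06),'white')
    comps(ws&((H<8)|(H>172))&(S>150)&(V>100)&(W[...,2]>.01)&(W[...,2]<.075),'red',8)
    comps(ws&(H>50)&(H<90)&(S>60)&(abs(W[...,2]-.12)<.006),'greentop')
    comps(ws&(S<70)&(V<190)&(W[...,2]>.015)&(W[...,2]<.112),'grey',60)
E
python3 m.py
```

```text
scene white 527 px [378. 142.] med [0.3834 0.4932 0.0209] z [0.016 0.025] [378.8 494.4] [158.7 107.1] 60.0
scene white 674 px [372. 179.] med [0.5312 0.3211 0.0209] z [0.017 0.025] [528.7 331.8] [117.7 169.8] 83.3
scene white 133 px [416. 189.] med [0.6859 0.3974 0.0398] z [0.011 0.054] [683.8 402.9] [52.4 23.4] 56.1
scene white 486 px [482. 198.] med [0.8584 0.5411 0.0462] z [0.043 0.049] [856. 542.] [103.   87.1] 0.7
scene white 120 px [400. 216.] med [0.7491 0.254  0.0432] z [0.027 0.058] [744.3 261. ] [57.5 28.2] 39.7
scene white 244 px [254. 225.] med [ 0.4909 -0.1593  0.0501] z [0.014 0.058] [ 473.5 -137.3] [46.4 88.8] 28.4
scene white 297 px [265. 294.] med [ 0.7154 -0.2548  0.008 ] z [0.004 0.012] [ 705.6 -254.5] [159.4  39.4] 17.7
scene red 28 px [367. 139.] med [0.3608 0.4454 0.0428] z [0.034 0.047] [353.4 450.6] [10.9 50.7] 60.1
scene red 49 px [380. 183.] med [0.583  0.3168 0.0374] z [0.027 0.046] [580.7 318.6] [44.3 12.3] 83.5
scene red 741 px [133. 261.] med [ 0.3909 -0.5276  0.0415] z [0.013 0.069] [ 390.1 -524.6] [ 11.9 151.9] 8.3
scene red 1275 px [298. 333.] med [ 0
[... 3504 characters left out ...]
 219.] med [0.7064 0.2914 0.0554] z [0.025 0.088] [715.  283.7] [59.5 32.6] 61.9
side grey 689 px [145. 239.] med [0.8657 0.5352 0.0447] z [0.041 0.048] [867.8 529.5] [ 95.4 108.6] 0.4
side grey 169 px [216. 261.] med [0.6369 0.4312 0.0345] z [0.016 0.052] [643.9 426.4] [59.2 23.6] 55.8
side grey 123 px [183. 288.] med [0.5831 0.5679 0.0937] z [0.067 0.111] [608.5 554.2] [19.4 98.8] 49.8
side grey 70 px [173. 288.] med [0.6193 0.5835 0.0901] z [0.034 0.109] [635.4 582.4] [17.3 91.4] 61.2
side grey 135 px [271. 330.] med [0.3582 0.4693 0.0196] z [0.016 0.023] [359.4 468.9] [24.4 45.2] 59.8
side grey 388 px [259. 347.] med [0.349  0.5264 0.0196] z [0.016 0.023] [337.6 511.4] [149.1  27.3] 55.4
```

```bash
python3 - <<'E'
from h import *
a=snap('wrist');np.savez('pics/w0.npz',**a)
robot.goto([.555,.325,.235],[np.pi,0,np.pi/2-.12])
b=snap('wrist');np.savez('pics/w1.npz',**b)
cv2.imwrite('pics/w01.png',np.hstack([a['image'],b['image']])[:,:,::-1][::1,::1] if 0 else cv2.resize(np.vstack([a['image'],b['image']])[:,:,::-1],(480,600)))
s=robot.sense();print(s['t'],s['tcp_pos'],s['tcp_rot'],s['joint_pos'])
for n,q in((a,1),(b,2)):
    print(-n['R'].T@n['t'],n['R'].round(2).tolist())
E
```

```text
1.5083 [0.55642747 0.32284979 0.23498174] [3.14074653e+00 9.56401606e-04 1.44740184e+00] [-0.51273649  0.42556478 -0.10917399  1.61889563  0.05192878  1.09993319
 -0.7592094 ]
[0.67332359 0.07091402 0.37283632] [[1.0, -0.0, -0.0], [0.0, -0.96, 0.28], [-0.0, -0.28, -0.96]]
[0.56344337 0.39359226 0.36641494] [[0.99, -0.12, 0.0], [-0.12, -0.95, 0.28], [-0.03, -0.28, -0.96]]
```

View pics/w01.png

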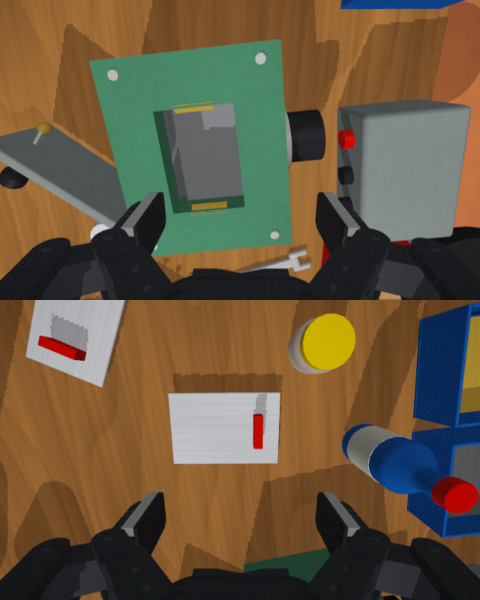

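The upper half shows the opening, with brass bars at (195,106) and (210,206). The lower half shows the cover clearly, with its grip at (258,430).

```bash
cat > w.py <<'E'
from h import *
def toplane(f,uv,z):
    d=np.c_[(uv[:,0]-f['cx'])/f['fx'],(uv[:,1]-f['cy'])/f['fy'],np.ones(len(uv))]@f['R']; c=-f['R'].T@f['t']
    return c+d*((z-c[2])/d[:,2])[:,None]
def rr(P):
    c,s,a=cv2.minAreaRect(P[:,:2].astype(np.float32)*1000); return np.round(c,1),np.round(s,1),round(a,2)
def biggest(m,k=3):
    cs,_=cv2.findContours(cv2.morphologyEx(m.astype(np.uint8),cv2.MORPH_OPEN,np.ones((k,k))),cv2.RETR_EXTERNAL,cv2.CHAIN_APPROX_NONE)
    return max(cs,key=cv2.contourArea)[:,0].astype(float)
if __name__=='__main__':
    f=dict(np.load('pics/w0.npz'));W=cloud(f)
    hsv=cv2.cvtColor(f['image'],cv2.COLOR_RGB2HSV)
    top=(abs(W[...,2]-.12)<.005)&(hsv[...,0]>50)&(hsv[...,0]<90)
    print('top z',np.median(W[top][:,2]))
    o=biggest(top); print('top',rr(toplane(f,o,.12)))
    hull=np.zeros(top.shape,np.uint8); cv2.fillPoly(hull,[cv2.convexHull(o.astype(np.int32))],1)
    hole=cv2.erode(hull,np.ones((15,15)))&~top
    print('hole',rr(toplane(f,biggest(hole,7),.12)))
    brass=(hole>0)&(hsv[...,0]>15)&(hsv[...,0]<35)&(hsv[...,1]>100)
    k,L,st,ce=cv2.connectedComponentsWithStats(brass.astype(np.uint8))
    for i in range(1,k):
        if st[i,4]>40: print('brass',st[i,4],rr(toplane(f,np.argwhere(L==i)[:,::-1].astype(float),.112)))
    f=dict(np.load('pics/w1.npz'));W=cloud(f);hsv=cv2.cvtColor(f['image'],cv2.COLOR_RGB2HSV)
    near=np.hypot(W[...,0]-.532,W[...,1]-.327)<.12
    fl=near&(W[...,2]>.012)&(W[...,2]<.06)
    pl=fl&(hsv[...,1]<70);print('flange z',np.median(W[pl][:,2]))
    print('flange',rr(toplane(f,biggest(fl),.0197)))
    red=fl&(hsv[...,1]>150)&((hsv[...,0]<8)|(hsv[...,0]>172))
    P=W[red]; print('bar z',np.percentile(P[:,2],[5,50,95])); print('bar',rr(P[P[:,2]>.036]))
    f=dict(np.load('pics/w0.npz'));W=cloud(f)
    C=np.array([.6327,-.0152]);R=np.array([[.9943,-.1063],[.1063,.9943]])
    for n in('pics/w0.npz','pics/scene.npz','pics/side.npz'):
        f=dict(np.load(n));W=cloud(f);hsv=cv2.cvtColor(f['image'],cv2.COLOR_RGB2HSV)
        P=W[(W[...,2]>.104)&(W[...,2]<.112)&(hsv[...,1]<80)]; l=(P[:,:2]-C)@R
        l=l[(l[:,0]<-.095)&(l[:,0]>-.3)&(abs(l[:,1])<.12)]
        if len(l)>20: print(n,'doortop local',len(l),rr(l),np.ptp(l,0),l[l[:,0].argmin()],l[l[:,0].argmax()])
E
python3 w.py
```

```text
top z 0.11985759702129664
top (array([631.8, -15.5]), array([179.9, 219.5]), 6.05)
hole (array([632.5, -15. ]), array([ 78.4, 113.5]), 6.06)
brass 74 (array([623.9,  43.7]), array([39.9,  1.1]), 6.07)
brass 305 (array([625.7,  38.2]), array([40.9,  4.3]), 6.26)
brass 420 (array([637.3, -71.3]), array([40.5,  8.5]), 6.1)
flange z 0.019523251328666686
flange (array([533.6, 325.4]), array([ 99. , 149.8]), 82.95)
bar z [0.03597655 0.04140095 0.04272519]
bar (array([577.9, 320.3]), array([43.4, 11.7]), 83.4)
pics/w0.npz doortop local 2697 (array([-171.1,  -20.5]), array([ 14. , 148.2]), 45.7) [0.10738126 0.10977033] [-0.22138459  0.02136405] [-0.11400333 -0.06812925]
pics/scene.npz doortop local 121 (array([-165.1,  -25.8]), array([ 12.8, 184.4]), 46.01) [0.13224772 0.12957673] [-0.23268964  0.03690113] [-0.10044193 -0.08405053]
pics/side.npz doortop local 134 (array([-167.,  -25.]), array([ 12. , 192.5]), 46.16) [0.14026102 0.13726133] [-0.23783055  0.03655864] [-0.09756953 -0.08734373]
```

```bash
python3 - <<'E'
from h import *
o=[np.pi,0,np.radians(83.05)]
def st(l): s=robot.sense();print(l,round(s['t'],2),s['tcp_pos'].round(4),s['tcp_rot'].round(3),s['wrist_force'].round(1),s['torque'].round(2),round(s['opening'],3))
st('0')
robot.grip(.35,60)
robot.goto([.5783,.3202,.09],o); robot.sleep(.3); st('over')
print(robot.move_straight([.5783,.3202,.05],vel=.08)); 
print(robot.move_straight([.5783,.3202,.0345],vel=.02,contact_N=4)); robot.sleep(.2);st('low')
robot.grip(0,60); robot.sleep(.2); st('gripped')
f=snap('side'); g=snap('wrist')
cv2.imwrite('pics/g1.png',np.hstack([cv2.resize(f['image'][200:320,180:360],(400,267)),cv2.resize(g['image'],(400,267))])[:,:,::-1])
E
```

```text
0 1.51 [0.5564 0.3228 0.235 ] [3.141e+00 1.000e-03 1.447e+00] [0.1 0.5 0. ] [-0.02  0.02  0.03] 0.999
over 3.02 [0.579  0.3209 0.0919] [ 3.139e+00 -2.000e-03  1.450e+00] [-0.7  0.1 -0.3] [-0.03  0.03  0.  ] 0.349
False
False
low 4.8 [0.5784 0.3203 0.0346] [ 3.141 -0.     1.45 ] [-0.1 -0.3 -0.6] [-0.01 -0.03 -0.03] 0.35
gripped 5.3 [0.5787 0.3203 0.0349] [ 3.141 -0.     1.449] [0.8 0.6 3.1] [-0.08 -0.07  0.03] 0.125
```

View pics/g1.png

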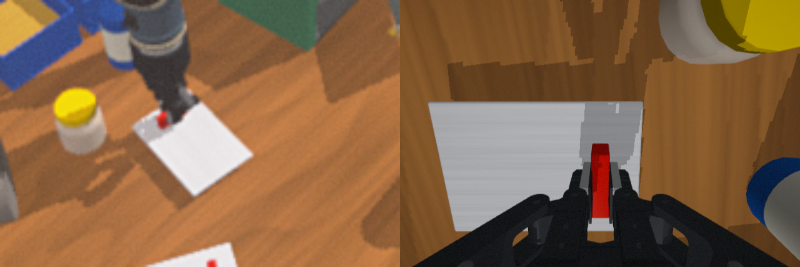

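```bash
python3 - <<'E'
from h import *
def st(l): s=robot.sense();print(l,round(s['t'],2),s['tcp_pos'].round(4),s['tcp_rot'].round(3),s['wrist_force'].round(1),s['torque'].round(2),round(s['opening'],3))
robot.grip(0,100)
robot.move_straight([.5783,.3202,.06],vel=.06); 
robot.move_straight([.5783,.3202,.26],vel=.2); st('lift')
o=[np.pi,0,np.radians(6.06)]
robot.goto([.637,-.06,.24],o); robot.sleep(.3)
robot.move_straight([.637,-.06,.175],vel=.1); robot.sleep(.3); st('hover')
f=snap('side'); g=snap('wrist'); a=snap('scene')
for n,x in(('side',f),('wrist',g),('scene',a)): np.savez(f'pics/h_{n}.npz',**x)
cv2.imwrite('pics/h1.png',np.vstack([np.hstack([cv2.resize(f['image'][100:240,230:420],(400,295)),cv2.resize(a['image'][140:290,230:400],(400,295))]),cv2.resize(g['image'],(800,500))[200:]])[:600,:,::-1])
E
```

```text
lift 7.34 [0.5776 0.3197 0.2584] [-3.139e+00  2.000e-03  1.450e+00] [-0.1  0.3 -0.8] [ 0.01 -0.11  0.01] 0.109
hover 10.18 [ 0.6373 -0.06    0.1756] [ 3.142e+00 -1.000e-03  1.060e-01] [ 0.3 -0.5 -2.5] [-0.06 -0.03 -0.04] 0.114
```

View pics/h1.png

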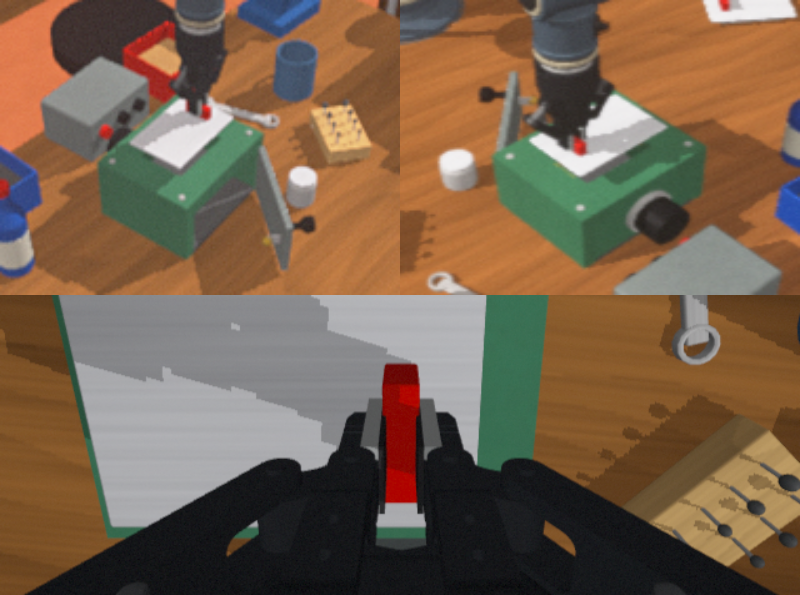

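The cover hovers over the opening, with the grip at the -y end. I'll measure its tilt and position before lowering.

```bash
cat > c.py <<'E'
from w import *
import sys
def chk(pre,zt,ns=('side','scene','wrist')):
    C=np.array([.6323,-.0152]);a=np.radians(6.06);R=np.array([[np.cos(a),-np.sin(a)],[np.sin(a),np.cos(a)]])
    for n in ns:
        f=dict(np.load(f'pics/{pre}{n}.npz'));W=cloud(f);hsv=cv2.cvtColor(f['image'],cv2.COLOR_RGB2HSV)
        m=(hsv[...,1]<60)&(hsv[...,2]>70)&(abs(W[...,2]-zt)<.015)&(np.hypot(W[...,0]-C[0],W[...,1]-C[1])<.11)
        k,L,s,_=cv2.connectedComponentsWithStats(m.astype(np.uint8)); m=L==1+s[1:,4].argmax()
        P=W[m]; l=(P[:,:2]-C)@R; A=np.c_[l,np.ones(len(l))]; z=P[:,2]
        for _ in range(4):
            c=np.linalg.lstsq(A,z,rcond=None)[0]; r=abs(A@c-z); k=r<2.5*np.median(r); A,z=A[k],z[k]
        T=toplane(f,biggest(m),c[2]); lt=(T[:,:2]-C)@R
        print(n,len(P),'plane slope x,y(mrad)',(c[:2]*1000).round(1),'z0',c[2].round(4),'local rect',rr(lt),'ext',(lt.min(0)*1e3).round(1),(lt.max(0)*1e3).round(1))
if __name__=='__main__': chk('h_',.160)
E
python3 c.py
```

```text
side 787 plane slope x,y(mrad) [ 1.6 -3.5] z0 0.16 local rect (array([-1.9, -0.2]), array([151.9, 101.7]), 89.98) ext [-52.8 -76.2] [49.  75.7]
scene 917 plane slope x,y(mrad) [-3.6  0.8] z0 0.161 local rect (array([ 1.3, -1.3]), array([150.7, 101.4]), 89.76) ext [-49.7 -76.6] [51.8 74.2]
wrist 45192 plane slope x,y(mrad) [ 0.  -2.7] z0 0.1599 local rect (array([-0.6, -0.4]), array([ 98.9, 148.9]), 0.0) ext [-50.1 -74.9] [48.9 74. ]
```

```bash
python3 - <<'E'
from h import *
def st(l): s=robot.sense();print(l,round(s['t'],2),s['tcp_pos'].round(4),s['wrist_force'].round(1),s['torque'].round(2),round(s['opening'],3))
p=[.6373,-.0595]
robot.move_straight(p+[.158],vel=.05); st('a')
print(robot.move_straight(p+[.145],vel=.012,contact_N=3)); st('contact')
robot.sleep(.2); st('settle')
for n in('side','wrist'): np.savez(f'pics/r_{n}.npz',**snap(n))
from c import chk; chk('r_',.134,('side','wrist'))
E
```

```text
a 10.82 [ 0.6371 -0.0595  0.1575] [ 0.5  0.1 -1.4] [-0.07  0.   -0.05] 0.113
True
contact 11.54 [ 0.6374 -0.0601  0.1494] [ 0.1 -1.4  3. ] [ 0.05 -0.11  0.01] 0.114
settle 11.74 [ 0.6374 -0.0601  0.1493] [ 0.9 -1.1  3.9] [-0.02 -0.29 -0.04] 0.111
side 820 plane slope x,y(mrad) [-1.   2.5] z0 0.1341 local rect (array([-1.8,  2.1]), array([155.1, 107. ]), 89.54) ext [-55.4 -75.3] [52.2 79.3]
wrist 45642 plane slope x,y(mrad) [-0.2  4.5] z0 0.1341 local rect (array([-0.8, -0.1]), array([149.4,  99.9]), 89.95) ext [-50.7 -74.8] [49.2 74.6]
```

```bash
cat > press.py <<'E'
from h import *
a=np.radians(6.06);R=np.array([[np.cos(a),-np.sin(a)],[np.sin(a),np.cos(a)]]);C=np.array([.6323,-.0152])
def W2(x,y,z): return list(C+R@np.array([x,y]))+[z]
def st(l): s=robot.sense();print(l,round(s['t'],2),s['tcp_pos'].round(4),s['wrist_force'].round(1),s['torque'].round(2),round(s['opening'],3))
def press(y,z1,z2,N=40):
    robot.move_straight(W2(0,y,z1),vel=.1)
    h=robot.move_straight(W2(0,y,z2),vel=.02,contact_N=N); st(f'press {y} {h}')
    robot.sleep(.2); st('held')
    robot.move_straight(W2(0,y,z1),vel=.1)
E
python3 - <<'E'
from press import *
robot.grip(.35); robot.sleep(.1); st('open')
robot.move_straight([.6374,-.0598,.20],vel=.1)
robot.grip(0,60)
press(-.046,.175,.153)
robot.move_straight(W2(0,.05,.175),vel=.2)
press(.052,.16,.131)
robot.move_straight(W2(0,.052,.26),vel=.2)
for n in('side','wrist','scene'): np.savez(f'pics/p_{n}.npz',**snap(n))
from c import chk; chk('p_',.125)
E
```

```text
open 12.28 [ 0.636  -0.0595  0.1479] [-0.1  0.4  0. ] [-0.   -0.01  0.03] 0.352
press -0.046 True 14.71 [ 0.6376 -0.0612  0.1608] [-1.6  0.6  6.8] [-0.02  0.3   0.  ] -0.002
held 14.91 [ 0.6376 -0.0612  0.1608] [-1.9 -0.1  6.4] [ 0.08  0.42 -0.04] 0.0
press 0.052 False 17.74 [0.6273 0.0364 0.136 ] [-9.9 -0.7 29.5] [-0.12  2.3   0.03] 0.005
held 17.94 [0.6272 0.0364 0.136 ] [-10.1  -1.1  28.7] [-0.07  2.31  0.02] 0.002
side 847 plane slope x,y(mrad) [-4.7 -3. ] z0 0.125 local rect (array([-1. ,  3.1]), array([157. , 105.6]), 89.81) ext [-53.7 -75.4] [52.  81.5]
scene 1173 plane slope x,y(mrad) [-3.5  0.3] z0 0.1263 local rect (array([2.1, 0. ]), array([156.2, 106.4]), 89.79) ext [-51.1 -78.2] [55.5 78.2]
wrist 21026 plane slope x,y(mrad) [-0.4 -1.1] z0 0.125 local rect (array([-0.4, -0.3]), array([149.7, 100.3]), 89.59) ext [-50.7 -75.2] [50.  74.6]
```

```bash
python3 - <<'E'
from press import *
robot.move_straight(W2(0,-.046,.20),vel=.25)
press(-.046,.165,.154,32)
press(-.046,.165,.154,32) if 0 else None
robot.move_straight(W2(0,-.046,.26),vel=.25)
for n in('side','wrist','scene'): np.savez(f'pics/q_{n}.npz',**snap(n))
from c import chk; chk('q_',.125)
f=dict(np.load('pics/q_wrist.npz'));a=dict(np.load('pics/q_scene.npz'))
cv2.imwrite('pics/q.png',np.hstack([cv2.resize(f['image'],(420,262)),cv2.resize(a['image'][160:290,220:400],(363,262))])[:,:,::-1])
# door reach test
th=.8;H=C+R@[-.102,-.095]
for th in(.8,.0):
  for off in(.05,.014):
    b=a_=np.radians(6.06)+th; y=np.array([-np.sin(b),np.cos(b)]);n=np.array([-np.cos(b),-np.sin(b)])
    for r in(.1,.12,.135):
      p=H+r*y+off*n
      print(th,off,r,p.round(3),robot.inverse_kinematics(list(p)+[.085],[np.pi,0,np.radians(6.06)]) is not None)
E
```

```text
press -0.046 False 20.99 [ 0.6376 -0.0611  0.1581] [-7.7  1.1 20.8] [0.21 1.7  0.01] 0.0
held 21.19 [ 0.6376 -0.0611  0.158 ] [-7.4  0.6 21.2] [ 0.28  1.65 -0.01] -0.0
side 848 plane slope x,y(mrad) [ 0.3 -2.2] z0 0.125 local rect (array([-0.8,  3.1]), array([105.8, 156.8]), 0.08) ext [-53.8 -75.3] [52.1 81.5]
scene 1171 plane slope x,y(mrad) [-0.9 -4.8] z0 0.1263 local rect (array([ 2., -0.]), array([156.4, 106. ]), 89.75) ext [-51.1 -78.3] [55.1 78.2]
wrist 21350 plane slope x,y(mrad) [-0.9 -0.9] z0 0.1249 local rect (array([-0.3, -0.6]), array([149.6, 100.4]), 89.7) ext [-50.5 -75.6] [49.8 74.4]
0.8 0.05 0.1 [ 0.431 -0.098] True
0.8 0.05 0.12 [ 0.416 -0.086] True
0.8 0.05 0.135 [ 0.404 -0.076] True
0.8 0.014 0.1 [ 0.454 -0.07 ] True
0.8 0.014 0.12 [ 0.438 -0.057] True
0.8 0.014 0.135 [ 0.426 -0.048] True
0.0 0.05 0.1 [ 0.481 -0.026] True
0.0 0.05 0.12 [ 0.479 -0.006] True
0.0 0.05 0.135 [0.477 0.009] True
0.0 0.014 0.1 [ 0.516 -0.022] True
0.0 0.014 0.12 [ 0.514 -0.003] True
0.0 0.014 0.135 [0.513 0.012] True
```

View pics/q.png

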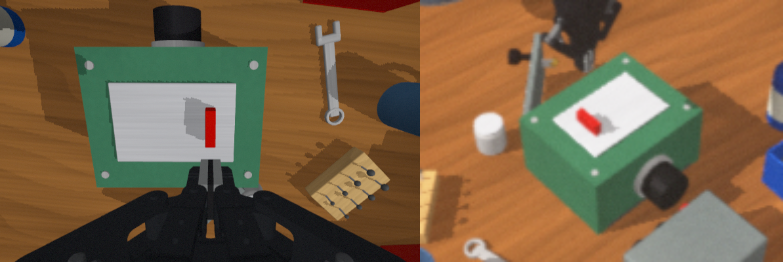

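Both ends are snapped in: the cover is level and the flange top is at 0.125 m. Next is the door.

```bash
python3 - <<'E'
from press import *
H=C+R@[-.102,-.095]
def pose(th,off,z=.085,r=.11):
    b=a+th; y=np.array([-np.sin(b),np.cos(b)]);n=np.array([-np.cos(b),-np.sin(b)])
    return list(H+r*y+off*n)+[z],[np.pi,0,b]
robot.goto(*pose(.8,.055,.25)); st('above')
p,o=pose(.8,.055); robot.move_straight(p,vel=.15,attitude=o)
p,o=pose(.8,.02); print(robot.move_straight(p,vel=.06,attitude=o,contact_N=8)); st('near')
hit=False
for th in list(np.arange(.7,.05,-.1))+[0.03,-.02]:
    p,o=pose(th,.012); hit=robot.move_straight(p,vel=.06,attitude=o,contact_N=30); s=robot.sense(); print(round(th,2),hit,s['wrist_force'].round(1))
    if hit: break
robot.sleep(.2); st('end')
np.savez('pics/d_side.npz',**snap('side')); f=robot.grab_frame('scene')
g=np.load('pics/d_side.npz')
cv2.imwrite('pics/d.png',np.hstack([cv2.resize(g['image'][110:250,230:420],(400,295)),cv2.resize(f['image'][140:290,200:400],(400,295))])[:,:,::-1])
E
```

```text
above 23.02 [ 0.4214 -0.0958  0.2502] [ 0.6 -0.2  0.6] [ 0.02 -0.07 -0.02] 0.001
False
near 25.0 [ 0.4418 -0.0683  0.0849] [ 0.  -0.   0.8] [-0.03  0.01 -0.07] 0.003
0.7 False [ 0.5 -0.5  0.6]
0.6 False [0.5 1.  0. ]
0.5 False [-0.   0.4 -0.5]
0.4 False [-0.6  0.3 -0.2]
0.3 False [ 0.4  0.1 -0.5]
0.2 False [ 0.1  0.2 -0.1]
0.1 False [-0.9 -0.3  0.1]
0.03 False [0.3 0.4 0.2]
-0.02 False [-2.2 -0.6 -0.2]
end 28.19 [ 0.5187 -0.012   0.0848] [-3.2 -0.3 -0.2] [-0.14  0.61 -0.02] -0.003
```

View pics/d.png

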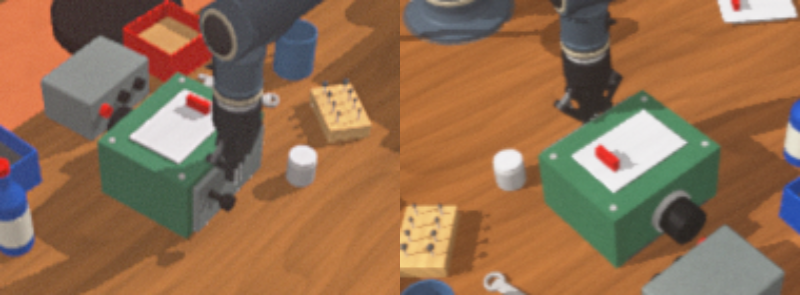

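The door is nearly closed but hasn't pushed past its catch yet. I'll push on until there's a firm stop, then back off and check.

```bash
python3 - <<'E'
from press import *
y=.0
s=robot.sense(); l=R.T@(s['tcp_pos'][:2]-C); print(l)
o=[np.pi,0,a]
h=robot.move_straight(W2(-.095,l[1],.085),vel=.025,attitude=o,contact_N=22); st(h); s=robot.sense(); print(R.T@(s['tcp_pos'][:2]-C))
robot.sleep(.3); st('hold')
robot.move_straight(W2(-.17,l[1],.085),vel=.1)
robot.move_straight(W2(-.17,l[1],.25),vel=.2)
robot.goto([.55,-.25,.33],[np.pi,0,a]) if robot.inverse_kinematics([.55,-.25,.33],[np.pi,0,a]) is not None else print('noIK')
st('away')
for n in('side','scene'): np.savez(f'pics/e_{n}.npz',**snap(n))
from c import chk,cloud; chk('e_',.125,('side','scene'))
g=np.load('pics/e_side.npz');f=np.load('pics/e_scene.npz')
W=cloud(dict(g)); L=(W[...,:2]-C)@R; k=(W[...,2]>.02)&(W[...,2]<.104)&(L[...,0]<-.085)&(L[...,0]>-.125)&(abs(L[...,1])<.085)
P=L[k]; print('door face slope,x0',np.polyfit(P[:,1],P[:,0],1),len(P), np.percentile(P[:,0],[10,50,90]))
cv2.imwrite('pics/e.png',np.hstack([cv2.resize(g['image'][110:250,230:420],(400,295)),cv2.resize(f['image'],(400,250))[:, :] if 0 else cv2.resize(f['image'][100:350,150:500],(400,295))])[:,:,::-1])
E
```

```text
[-0.11263735  0.01515448]
True 28.64 [ 0.5182 -0.0121  0.0842] [-0.4 -0.2 -0.1] [-0.08 -0.03  0.02] 0.002
[-0.11314262  0.01516795]
hold 28.94 [ 0.5166 -0.0122  0.0835] [-0.7 -0.1 -1. ] [-0.04  0.01  0.02] -0.0
away 31.63 [ 0.55   -0.2481  0.3288] [-0.4 -0.  -1.2] [0.02 0.05 0.03] -0.005
side 844 plane slope x,y(mrad) [-1.3 -2.8] z0 0.1251 local rect (array([-1.1,  3.2]), array([157. , 105.6]), 89.81) ext [-53.8 -75.3] [51.9 81.6]
scene 1173 plane slope x,y(mrad) [-2.5 -2.3] z0 0.1262 local rect (array([1.9, 0. ]), array([156.3, 106.7]), 89.5) ext [-51.1 -78.2] [55.7 78.3]
door face slope,x0 [-0.01530663 -0.10254091] 421 [-0.1037808  -0.10211706 -0.10064087]
```

View pics/e.png

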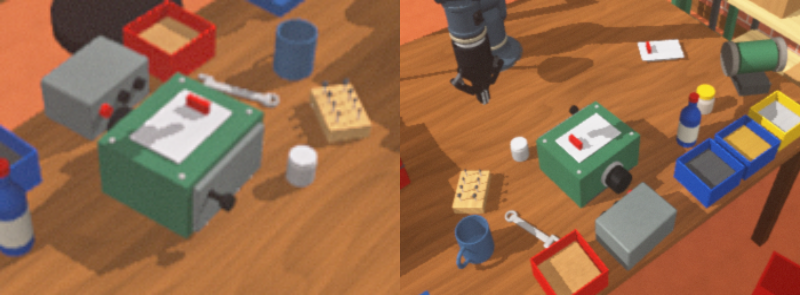

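The door looks closed, but the fit leaves a possible gap of about 0.015 rad and the stop may have been a transient. I'll push again, firmly.

```bash
python3 - <<'E'
from press import *
o=[np.pi,0,a]; y=.022
robot.goto(W2(-.165,y,.25),o); robot.move_straight(W2(-.165,y,.085),vel=.2,attitude=o)
robot.move_straight(W2(-.125,y,.085),vel=.08)
for x in (-.112,-.109,-.106,-.103,-.100,-.097):
    h=robot.move_straight(W2(x,y,.085),vel=.03,contact_N=25); robot.sleep(.15)
    s=robot.sense(); print(x,h,s['wrist_force'].round(1),(R.T@(s['tcp_pos'][:2]-C)).round(4))
    if h or abs(s['wrist_force'][0])>22: break
robot.move_straight(W2(-.165,y,.085),vel=.1)
robot.move_straight(W2(-.165,y,.25),vel=.2)
robot.goto([.55,-.25,.33],o); st('away')
from c import chk,cloud
for n in('side','scene'): np.savez(f'pics/e_{n}.npz',**snap(n))
g=np.load('pics/e_side.npz')
W=cloud(dict(g)); L=(W[...,:2]-C)@R; k=(W[...,2]>.02)&(W[...,2]<.104)&(L[...,0]<-.085)&(L[...,0]>-.125)&(abs(L[...,1])<.085)
P=L[k]; print('door face slope,x0',np.polyfit(P[:,1],P[:,0],1),len(P))
# collector +y face yaw, same camera
k=(W[...,2]>.02)&(W[...,2]<.104)&(abs(L[...,1]-.11)<.012)&(abs(L[...,0])<.08); P=L[k]; print('+y face slope',np.polyfit(P[:,0],P[:,1],1),len(P))
E
```

```text
-0.112 False [-3.1 -0.8  1.3] [-0.1126  0.022 ]
-0.109 False [-9.9 -0.6  7.6] [-0.1126  0.0221]
-0.106 False [-17.   -0.4  13.3] [-0.1126  0.0221]
-0.103 False [-23.9  -0.8  18.9] [-0.1126  0.0221]
away 39.1 [ 0.55   -0.2481  0.3287] [-0.3  0.2 -0.6] [ 0.06 -0.    0.  ] 0.0
door face slope,x0 [-0.01489761 -0.10257391] 427
+y face slope [-0.0003408   0.10784323] 611
```

```bash
python3 - <<'E'
from press import *
from c import chk,cloud
W=cloud(dict(np.load('pics/e_side.npz'))); L=(W[...,:2]-C)@R
k=(W[...,2]>.02)&(W[...,2]<.104)&(L[...,0]<-.085)&(L[...,0]>-.125)&(abs(L[...,1])<.085); P=L[k]
for lo in np.arange(-.085,.085,.034):
    m=(P[:,1]>=lo)&(P[:,1]<lo+.034); print(round(lo+.017,3),np.median(P[m,0]).round(4),m.sum())
chk('e_',.125,('side','scene'))
robot.close_job()
E
```

```text
-0.068 -0.1022 86
-0.034 -0.1021 81
0.0 -0.1017 85
0.034 -0.1019 63
0.068 -0.1028 112
side 851 plane slope x,y(mrad) [ 0.5 -3.6] z0 0.1251 local rect (array([-1.5,  3.2]), array([157. , 106.4]), 89.81) ext [-55.  -75.2] [51.9 81.6]
scene 1172 plane slope x,y(mrad) [-0.9  1.3] z0 0.1263 local rect (array([2.2, 0.2]), array([156.7, 106.6]), 89.54) ext [-50.9 -78.3] [56.  78.4]
the job is handed in; nothing more can be done
```

The cover is snapped in and the door is shut. I handed the job in at about 39 s on the robot's clock, and the hand-in reports no verdict.

- **Cover:** I took the right-hand cover by its red bar and lowered it until it touched the catch bars at about 3 N. I then let go and pressed each end down, the grip end twice because its first press stopped early. The flange's upper face now measures 0.125 m, which is home. It is level to within about 1 mrad from the wrist camera and 4 mrad from the other two. It is centred to about 0.6 mm.
- **Door:** I swung it shut and pushed it again to about 24 N, and it did not move. Its face sits at –102 mm in the collector's frame, as it should when shut.
- **Disagreement:** A straight-line fit to the door face read about 0.015 rad open. I put that down to pixels on the knob, because the medians along the face are flat to about 1 mm.
- **Rest of the bench:** I moved nothing else on purpose, and the last picture shows nothing out of place. I did not measure the other items.

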